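# Park the inking roller in its bench cradle

## Robot

A 6-joint arm with a two-finger parallel gripper is mounted at the origin on the work surface. World frame = base frame: x ahead of the robot, y to its left, z up, the work surface at z = 0. Lengths are in m, angles in rad, forces in N, time in s.
With the tool pointing down it reaches from about 0.325 to 0.85 m from the base axis. Payload 15.5 kg.
Tool frame: the origin (TCP) lies on the centre line of the jaws, within the pads' length; the fingertips stand 8 mm ahead of it and the grasp point (between the pads) lies 11 mm behind it; z points along the fingers, y is the line along which they close (so a half turn about z gives the same grasp; the last joint's range is limited). The gripper opens to 91 mm and grips with 3 to 60 N. Pads are 32 mm wide; open, the fingers measure 118 mm over their backs; the gripper's body (76 mm by 178 mm) begins 60 mm behind the grasp point.
Start: joints at [-1.359, 0.494, 1.345, -0, 1.302, -0.096], TCP at [0.189, -0.596, 0.222] pointing down, gripper open.
Joint ranges: [-2.91, 2.91], [-0.82, 2.16], [0.22, 2.67], [-1.22, 4.37], [0.12, 2.79], [-3.08, 3.08]. Speed limits (rad/s): [1.89, 1.89, 2.57, 3.01, 3.01, 3.01].

## Interface

Orientations are given as [roll, pitch, yaw] about the fixed x, y, z axes, in that order (R = Rz(yaw) Ry(pitch) Rx(roll)).
In Python, from cell import env gives the robot as it stands. The module is installed in compiled form; this text tells all that it offers. Calls block until the motion is done:
- env.move_pose(position, orientation): joint-space move of the TCP to a pose.
- env.line_to(position, frame=None, v=0.15): straight line of the TCP; frame=None keeps the orientation; v is the mean speed in m/s.
- env.set_joints(angles): joint-space move.
- env.grip(opening, grasp_force=None): opening from 0.0 (shut) to 1.0 (fully open); grasp_force is the grip in N (None keeps the last); returns when the fingers have stopped.
- env.dwell(seconds).
- env.inverse_kinematics(position, orientation): joint angles nearest the present ones, or None.
- env.read_camera(name): name is "side" or "top"; returns (picture, depth): 420x560x3 uint8, red, green, blue; 420x560 float32, m along the optical axis (not along the pixel's ray), 0 where there is no reading.
- env.camera_params(name): a dict with "camera_matrix" (3x3 intrinsics, pixels), "T" (4x4, takes a point from camera to world coordinates). Camera axes: x right, y down, z forward; pixel columns grow to the right and rows downward; lengths in m; the calibration is good to about 2 mm. A picture is of the moment at which its call begins. camera_params takes no time and is no camera call.
A pose or a line that the arm cannot do raises env.IKError and nothing moves.
- env.sign_off(): hands the job in; it is judged then, once.
Trained networks look in the newest picture that a camera, given by its name, has taken for a name from the list of things; names that differ only in an ending like _2 or _b are one class to them, and where a whole thing is asked for, a point or a joint stands for the part that bears it (a point fixed in the world has none). Each returns a list of dicts, best first, with "confidence" (0 to 1); they miss things now and then, are a little off and sometimes report something else, mostly with a low value. They report only what shows in the picture. A call takes as long as a camera call.
- env.search_frame(camera, target): "bbox" ([left, top, right, bottom] in pixels, round what is visible of it).
- env.silhouettes(camera, target): "mask" (420x560 bool, what is visible of it) and "bbox" ([left, top, right, bottom] in pixels, round what is visible of it).
Readings, each from a call of its own:
- env.get_time_s(): time.
- env.get_qpos(): joint angles.
- env.get_joint_velocities(): joint speeds.
- env.get_tau(): joint torques, N m.
- env.get_tcp_pos(): TCP position.
- env.get_ee_rot(): TCP orientation.
- env.get_wrist_force(): force on the tool from outside, world axes, zero at the start.
- env.get_torque(): the same for the moment, N m.
- env.get_gripper_width(): opening from 0.0 (shut) to 1.0 (fully open).
- env.get_grip_force(): force on a finger pad.
Only numpy, scipy, OpenCV 4.12 (cv2) and the standard library are available. Lean on these libraries where they do the work, as an engineer would, in place of code of your own. Each camera call takes 0.05 s, during which the arm holds its last target. There are 200 camera calls.

## Task

Roll the red rubber inking roller steadily along the bench and up the lead-in of the wooden cradle until both of its steel journals have dropped into the V notches, then press the keeper arm down until it lies level over the journal, and leave both there. Work with the fingertips only: the roller is pushed, never gripped or picked up, and the other things on the bench stay where they are.

Things in the scene. Friction and masses are not known exactly. Their poses are not given: they have to be found in the camera images.
- roller: Inking roller lying on the bench in front of the cradle: red rubber cylinder 60 mm in diameter, 150 mm long, with a steel journal 18 mm in diameter sticking out 55 mm at each end; about 0.8 kg. Origin at its middle on the axis (30 mm above the bench at the start). Its y axis runs along the bar; x and z turn as it rolls. It starts up to 9 degrees out of square and rolls when pushed from the side.
- journal_left (a point): point on the roller's axis in the left (+y of the cradle) journal, 98 mm from the roller's middle
- journal_right (a point): point on the roller's axis in the right journal, 98 mm from the roller's middle
- cradle: Wooden roller cradle fixed to the bench. Origin on the bench midway between its two V notches; x points the rolling direction (away from the robot), y along the parked roller to the left, z up. Two upright cheeks 16 mm thick, inner faces 90 mm either side of the middle: the rubber passes between them, the journals run on top of them. A 42 mm high rail joins them behind, at x 37 to 51 mm.
- seat_left (a point): axis of the left journal when parked, 98 mm left of the cradle's middle, 33.5 mm above the bench. Each cheek's top edge, by cradle x: nose at -58 mm, 13 mm high; ramp to a crest 29 mm high at -10 mm; 90 degree V, bottom 21 mm high at 0; 45 degrees up to a horn 57 mm high at 37 to 52 mm. The journals rise 8 mm over the crest, then drop 4.5 mm into the V.
- seat_right (a point): where the axis of the right journal lies when parked: 98 mm right of the cradle's middle, 33.5 mm above the bench. The bright steel journals slide easily on the waxed cheeks.
- keeper (a joint): angle in rad of the keeper, a flat steel arm 10 mm high, 6 mm wide, 80 mm long with a red thumb pad at its end, hinged outside the left cheek. 0 = closed on its stop: level, pointing to the robot (-x of the cradle) over the left journal, its top 56 mm above the bench. It starts raised at 0.4 to 0.7, pad end up, and stays where it is left; about 2 N of press closes it.
- keeper_pad (a point): top of the red thumb pad (24 mm long, 18 mm wide) at the free end of the keeper, 68 mm from the pivot; it swings about the pivot, so it comes down and towards the robot as the arm closes
- keeper_pivot (a point): the keeper's pivot axis, at the middle of the pad's width: cradle x +40 mm, y +116 mm, 51 mm above the bench
- tin_yellow: bystander: ink tin with yellow band, diameter 74 mm, 45 mm high, beside the left of the cradle's approach; origin under its middle
- tin_black: bystander: ink tin with black band, diameter 74 mm, 45 mm high, beside the right of the approach; origin under its middle
- water_pot: bystander: dark blue lidded pot, diameter 94 mm, 75 mm high; origin under its middle
- brayer: bystander: small hand brayer with wooden handle, 160 mm long, 94 mm wide, 32 mm high; origin under its middle
- baren: bystander: round wooden baren, diameter 116 mm, 33 mm high with its handle, to the right in front; origin under its middle
- ink_knife: bystander: ink knife, 200 mm long, 20 mm high; origin under its middle
- gouge: bystander: lino gouge, 160 mm long, lying on the lino block at the left; origin under its middle

How it is judged:
On the way, in this order (a step that is already met when the one before it is completed fails the run):
1. the roller is rolling along the bench towards the cradle (turning, not dragged) (angular speed of roller above 0.25 rad/s and x of roller in the frame of cradle between -0.105 and -0.02 m and height (world z) of roller below 0.042 m), for 0.05 s.
2. the roller is rolled up the lead-in and both journals lie in the V notches (x of journal_left in the frame of cradle between -0.004 and 0.004 m and x of journal_right in the frame of cradle between -0.004 and 0.004 m and height (world z) of each of journal_left, journal_right below 0.0365 m), for 0.2 s.
3. the keeper is pressed down level over the journal (value of joint keeper below 0.12 rad), for 0.1 s.
At the end, for the whole second after the job is handed in: Both journals lie in their V notches (each axis within 4 mm of the notch centre along the cradle and 3 mm in height), the roller is still, and the keeper is within 0.12 rad of level (all of step 2 and height (world z) of each of journal_left, journal_right above 0.0305 m and linear speed of roller below 0.02 m/s and value of joint keeper below 0.12 rad); the robot touches nothing.
It fails at once if the roller is lifted or carried (its middle or an end rises more than 20 mm above where it lies on the bench; the crest lifts it only 8 mm) (height (world z) of any of roller, journal_left, journal_right above 0.05 m).
It fails at once if the roller is squeezed or rammed by the fingers (over 40 N) (contact force between the fingers and roller above 40 N).
It fails at once if the roller is flung (faster than 0.6 m/s) (linear speed of roller above 0.6 m/s).
It fails at once if another thing on the bench is shifted by more than 20 mm (distance of any of tin_yellow, tin_black, water_pot, brayer, baren, ink_knife, gouge from where it was at the start of the episode above 0.02 m).
It also fails if it takes over 45 s, if anything falls off the work surface, if the arm or the gripper's body presses on something with over 40 N, if the wrist force passes 120 N, or if a joint passes its speed limit or range.

## Working session

There is one attempt and no reset: what is moved stays moved. The work goes in short steps, each a Python script; the robot and the scene stay as the last script left them, time stands still between calls to the robot, and variables do not carry over. Pictures are saved under pics/ and viewed, at most 10 in all, crops included, and the job is handed in when it is done.

```bash
mkdir -p pics
cat > h.py <<'E'
import numpy as np, cv2
from cell import env
def cloud(cam,depth):
    p=env.camera_params(cam);K=np.array(p["camera_matrix"]);T=np.array(p["T"])
    v,u=np.mgrid[0:depth.shape[0],0:depth.shape[1]]
    P=np.stack([(u-K[0,2])/K[0,0]*depth,(v-K[1,2])/K[1,1]*depth,depth],-1)
    return P@T[:3,:3].T+T[:3,3]
E
python3 - <<'E'
from h import *
for c in("top","side"):
    im,d=env.read_camera(c); cv2.imwrite(f"pics/{c}0.png",im[:,:,::-1]); P=cloud(c,d)
    np.savez(f"{c}0.npz",im=im,d=d,P=P)
    print(c,np.array(env.camera_params(c)["T"]).round(3).tolist())
    for n in("roller","cradle","keeper","keeper_pad","tin_yellow","tin_black","water_pot","brayer","baren","ink_knife","gouge"):
        for s in env.silhouettes(c,n)[:2]:
            m=s["mask"]&(d>0); q=P[m]
            np.save(f"{c}_{n}.npy",m) if s is not None else 0
            print(n,round(s["confidence"],2),np.array(s["bbox"]).astype(int).tolist(),np.median(q,0).round(3) if len(q) else "",np.percentile(q,98,0).round(3) if len(q) else "",np.percentile(q,2,0).round(3) if len(q) else "")
print(env.get_time_s(),env.get_ee_rot())
E
```

```text
top [[0.019, -0.997, 0.077, 0.41], [-0.999, -0.021, -0.025, 0.056], [0.027, -0.077, -0.997, 1.367], [0.0, 0.0, 0.0, 1.0]]
roller 0.68 [251, 196, 341, 213] [ 0.507 -0.022  0.054] [0.537 0.091 0.063] [ 0.48  -0.138  0.032]
cradle 0.67 [251, 142, 336, 188] [0.657 0.007 0.032] [0.689 0.108 0.086] [ 0.575 -0.138  0.   ]
cradle 0.16 [255, 165, 257, 178] [0.602 0.098 0.086] [0.614 0.107 0.093] [0.591 0.092 0.08 ]
keeper 0.4 [256, 148, 260, 175] [0.618 0.099 0.077] [0.669 0.108 0.093] [ 0.59   0.092 -0.002]
tin_yellow 0.9 [215, 172, 241, 200] [0.566 0.175 0.045] [0.598 0.209 0.051] [0.535 0.142 0.024]
tin_yellow 0.45 [252, 146, 336, 191] [0.657 0.001 0.029] [0.691 0.108 0.086] [ 0.575 -0.139 -0.001]
tin_black 0.74 [355, 164, 380, 186] [ 0.612 -0.227  0.045] [ 0.643 -0.195  0.052] [ 0.58  -0.261  0.012]
tin_black 0.64 [109, 170, 163, 185] [0.589 0.422 0.036] [0.61  0.515 0.043] [0.562 0.372 0.021]
water_pot 0.73 [154, 235, 190, 266] [0.374 0.332 0.057] [0.417 0.377 0.075] [0.331 0.292 0.003]
water_pot 0.3 [215, 173, 243, 198] [0.568 0.175 0.045] [0.608 0.209 0.051] [0.533 0.142 0.   ]
brayer 
[... 1646 characters left out ...]
 0.048] [0.536 0.106 0.06 ] [ 0.478 -0.134  0.005]
brayer 0.56 [330, 129, 376, 156] [ 0.421 -0.374  0.018] [ 0.486 -0.328  0.031] [ 0.378 -0.486 -0.003]
baren 0.98 [351, 154, 376, 182] [ 0.359 -0.281  0.009] [ 0.394 -0.235  0.032] [ 0.329 -0.344  0.002]
ink_knife 0.82 [256, 119, 306, 147] [ 0.645 -0.359  0.003] [ 0.77  -0.315  0.02 ] [ 0.584 -0.388 -0.002]
ink_knife 0.66 [349, 156, 376, 181] [ 0.359 -0.28   0.009] [ 0.394 -0.235  0.032] [ 0.331 -0.343  0.002]
gouge 0.91 [157, 295, 183, 361] [0.586 0.433 0.035] [0.615 0.512 0.041] [0.564 0.375 0.013]
gouge 0.5 [212, 202, 237, 209] [0.624 0.104 0.071] [0.666 0.112 0.09 ] [0.591 0.039 0.   ]
1.2 [-3.14158191e+00 -4.92438898e-06  3.06829200e-01]
```

Run:
```python
from h import *
a=np.load("top0.npz");im=a["im"];P=a["P"]
c=im[130:230,195:395];cv2.imwrite("pics/crop.png",cv2.resize(c,None,fx=4,fy=4,interpolation=cv2.INTER_CUBIC)[:,:,::-1])
# roller axis: top-surface points
x,y,z=P[...,0],P[...,1],P[...,2]
hsv=cv2.cvtColor(im,cv2.COLOR_RGB2HSV).astype(int)
R=(x>.4)&(x<.57)&(abs(y+.02)<.15)&(z>.03)
def fit(m):
    q=P[m][:,:2]; c=q.mean(0); w=np.linalg.svd(q-c)[2][0]; return c,np.degrees(np.arctan2(-w[0]*np.sign(w[1]),abs(w[1]))),len(q)
print("rubber top",fit(R&(z>.055)), "all",fit(R))
q=P[R]; print(q.min(0),q.max(0))
# rail (z~.042)
for lo,hi in((.035,.046),(.046,.06)):
    m=(x>.6)&(x<.76)&(abs(y+.01)<.16)&(z>lo)&(z<hi)
    print(lo,fit(m),P[m].min(0),P[m].max(0))
for c in("top","side"):
    a=np.load(c+"0.npz");im=a["im"];P=a["P"];x,y,z=P[...,0],P[...,1],P[...,2]
    hsv=cv2.cvtColor(im,cv2.COLOR_RGB2HSV).astype(int)
    m=(x>.56)&(x<.7)&(y>.07)&(y<.14)&(z>.06)&(z<.12)
    rd=m&((hsv[...,0]<8)|(hsv[...,0]>172))&(hsv[...,1]>120)
    print(c,P[m].mean(0),m.sum(),"red",P[rd].mean(0),rd.sum(),P[rd].min(0),P[rd].max(0))
```

```text
rubber top (array([0.44621538, 0.02689591]), np.float64(46.246377326527416), 1474) all (array([0.46614862, 0.01142359]), np.float64(38.417091294119956), 2195)
[ 0.41010291 -0.15077408  0.03001449] [0.54264043 0.10616445 1.36730327]
0.035 (array([ 0.67327836, -0.01057902]), np.float64(6.09809911485081), 332) [ 0.62915127 -0.1188533   0.03519237] [0.69137649 0.09786215 0.04587965]
0.046 (array([ 0.66988225, -0.00188113]), np.float64(5.891410246134184), 144) [ 0.64374728 -0.11733266  0.04600163] [0.69534454 0.10630087 0.05997548]
top [0.61612662 0.09886371 0.07899846] 81 red [0.60112846 0.09891802 0.08695941] 31 [0.59215605 0.09205308 0.07976337] [0.61117472 0.10652669 0.09381608]
side [0.61534412 0.1033924  0.07668239] 93 red [0.60108021 0.10485492 0.08519428] 26 [0.59215794 0.09731776 0.07886957] [0.61261001 0.11181052 0.09005717]
```

View pics/crop.png

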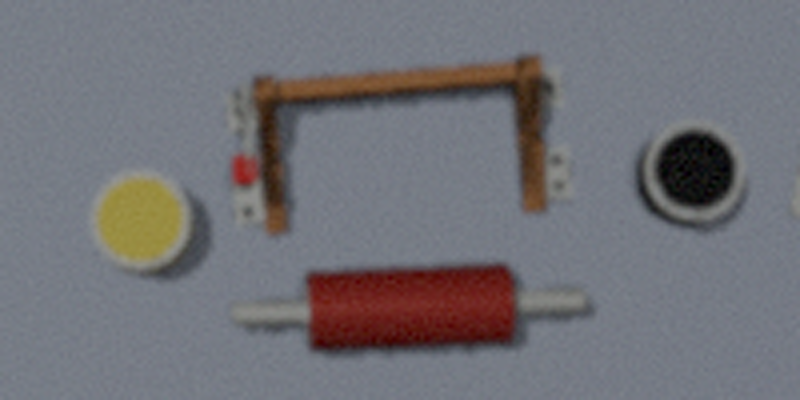

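View pics/side0.png

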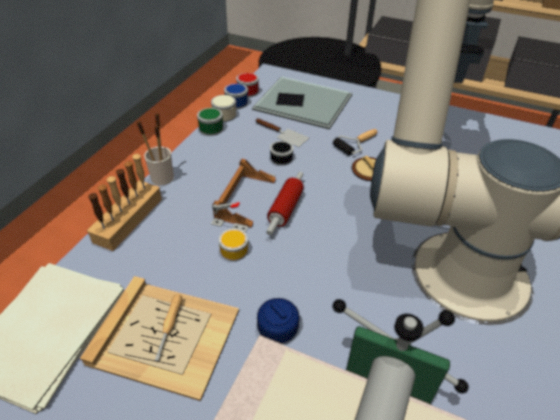

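```bash
cat >> h.py <<'E'
from scipy.optimize import least_squares
def roller_fit(P):
    x,y,z=P[...,0],P[...,1],P[...,2]
    m=(x>.4)&(x<.70)&(abs(y+.02)<.16)&(z>.048)&(z<.08)
    return m
def cradle_pts(P):
    x,y,z=P[...,0],P[...,1],P[...,2]
    return P[(x>.56)&(x<.76)&(abs(y+.01)<.15)&(z>.01)&(z<.065)]
def tocr(q,p):
    c,s=np.cos(p[2]),np.sin(p[2]); d=q[...,:2]-p[:2]
    return np.stack([d[...,0]*c+d[...,1]*s,-d[...,0]*s+d[...,1]*c],-1)
E
python3 - <<'E'
from h import *
for c in("top","side"):
    P=np.load(c+"0.npz")["P"];im=np.load(c+"0.npz")["im"].astype(int)
    x,y,z=P[...,0],P[...,1],P[...,2]
    wood=(im[...,0]>im[...,2]*1.35)&(im[...,1]>im[...,0]*.4)
    reg=(x>.56)&(x<.76)&(abs(y+.01)<.15)&(z>.01)&(z<.07)&wood
    q=P[reg]
    def res(p):
        u=tocr(q,p); ax=abs(u[:,0]-.044)-.007
        rail=np.hypot(np.maximum(ax,0),np.maximum(abs(u[:,1])-.106,0))
        ck=np.hypot(np.maximum(abs(abs(u[:,1])-.098)-.008,0),np.maximum(abs(u[:,0]+.003)-.055,0))
        return np.r_[np.minimum(rail,ck)]+0.1*np.minimum(abs(u[:,0]-.044),abs(abs(u[:,1])-.098))
    best=min((least_squares(res,[.63+dx,-.012,w],loss="soft_l1",f_scale=.003) for dx in(-.01,0,.01) for w in(-.1,0,.1)),key=lambda r:r.cost)
    p=best.x;u=tocr(q,p)
    print(c,"cradle",p,len(q),np.sqrt(np.mean(best.fun**2)),"extent",np.percentile(u,[1,99],0).round(3).tolist())
    m=(x>.45)&(x<.56)&(abs(y+.02)<.16)&(z>.02)&(z<.08)
    rm=m&(im[...,0]>im[...,1]*2)
    q=P[rm]
    f=least_squares(lambda a:np.hypot((q[:,0]-a[0]-a[1]*(q[:,1]+.02))*np.cos(a[1]),q[:,2]-.03)-.03,[.51,0],loss="soft_l1",f_scale=.003)
    qq=P[m]; 
    print("roller x@y=-.02",f.x[0],"yaw",-np.arctan(f.x[1]),"rubber y",np.percentile(q[:,1],[1,99]),"all y",np.percentile(qq[:,1],[.5,99.5]),np.sqrt(np.mean(f.fun**2)))
E
```

```text
top cradle [ 0.63258967 -0.01436285  0.10207286] 684 0.00043744367940226836 extent [[-0.053, -0.105], [0.051, 0.103]]
roller x@y=-.02 0.509486489167457 yaw 0.05700060119725021 rubber y [-0.09418368  0.04756432] all y [-0.14770383  0.10324778] 0.0022414962179457417
side cradle [ 0.63191072 -0.00938381  0.11800787] 871 0.0007896871510512666 extent [[-0.053, -0.106], [0.052, 0.105]]
roller x@y=-.02 0.5107798687022226 yaw 0.05864917928362801 rubber y [-0.08974216  0.05449159] all y [-0.1463454   0.10903324] 0.002284990355418326
```

```bash
cat >> h.py <<'E'
CR=np.array([.632,-.012,.107])
def W(x,y,z):
    c,s=np.cos(CR[2]),np.sin(CR[2]); return [CR[0]+c*x-s*y,CR[1]+s*x+c*y,z]
RPY=[np.pi,0,CR[2]]
def roller_now(n):
    for c in("top","side"):
        im,d=env.read_camera(c);cv2.imwrite(f"pics/{c}{n}.png",im[:,:,::-1])
        P=cloud(c,d);im=im.astype(int);x,y,z=P[...,0],P[...,1],P[...,2]
        q=P[(x>.45)&(x<.68)&(y<.08)&(y>-.11)&(z>.02)&(z<.09)&(im[...,0]>im[...,1]*2)&(im[...,0]>im[...,2]*2)]
        u=np.c_[tocr(q,CR),q[:,2]]
        f=least_squares(lambda a:np.hypot((u[:,0]-a[0]-a[1]*u[:,1])*np.cos(a[1]),u[:,2]-a[2])-.03,[np.median(u[:,0]),0,.034],loss="soft_l1",f_scale=.002)
        print(c,"roller cradle-x",f.x[0].round(4),"skew",f.x[1].round(3),"z",f.x[2].round(4),"y",np.percentile(u[:,1],[1,99]).round(3),len(q))
E
python3 - <<'E'
from h import *
env.move_pose(W(-.205,.002,.2),RPY); env.grip(1.0)
env.line_to(W(-.205,.002,.022),v=.12)
print(env.get_wrist_force())
env.line_to(W(-.095,.002,.022),v=.04)
print(env.get_time_s(),env.get_tcp_pos(),env.get_wrist_force(),env.get_gripper_width())
roller_now(1)
E
```

```text
[ 0.45628148  0.75305137 -0.03013217]
8.1417 [ 0.53723791 -0.02014904  0.02200949] [ 0.40978016  0.04029    -0.60918846] 1.0024692518377138
top roller cradle-x -0.0108 skew 0.006 z 0.0538 y [-0.095  0.091] 2
side roller cradle-x -0.045 skew 0.034 z 0.0283 y [-0.067  0.08 ] 252
```

Run:
```python
from h import *
for x in(-.075,-.062,-.055,-.051):
    env.line_to(W(x,.002,.022),v=.03); print(x,env.get_wrist_force().round(1))
roller_now(2)
print(env.get_time_s())
im=cv2.imread("pics/side2.png")[130:260,190:330];cv2.imwrite("pics/s2.png",cv2.resize(im,None,fx=4,fy=4,interpolation=cv2.INTER_CUBIC))
```

```text
-0.075 [-2.2  0.5 -0.3]
-0.062 [-1.4  1.7 -0.7]
-0.055 [ 0.3 -0.9  0.3]
-0.051 [-0.9 -0.9 -1. ]
  return _methods._mean(a, axis=axis, dtype=dtype,
  ret = ret.dtype.type(ret / rcount)
Traceback (most recent call last):
  File "h.py", line 29, in roller_now
    f=least_squares(lambda a:np.hypot((u[:,0]-a[0]-a[1]*u[:,1])*np.cos(a[1]),u[:,2]-a[2])-.03,[np.median(u[:,0]),0,.034],loss="soft_l1",f_scale=.002)
ValueError: Initial guess is outside of provided bounds
```

```bash
sed -i 's/def roller_now(n):/def roller_now(n,cams=("top","side")):/; s/    for c in("top","side"):\n        im,d/X/' h.py; sed -i 's/^    for c in("top","side"):/    for c in cams:/' h.py
python3 - <<'E'
from h import *
roller_now(2,("side",))
print(env.get_time_s())
im=cv2.imread("pics/side2.png")[130:260,190:330];cv2.imwrite("pics/s2.png",cv2.resize(im,None,fx=4,fy=4,interpolation=cv2.INTER_CUBIC))
E
```

```text
side roller cradle-x 0.0051 skew -0.035 z 0.0307 y [-0.084  0.078] 295
10.4083
```

View pics/s2.png

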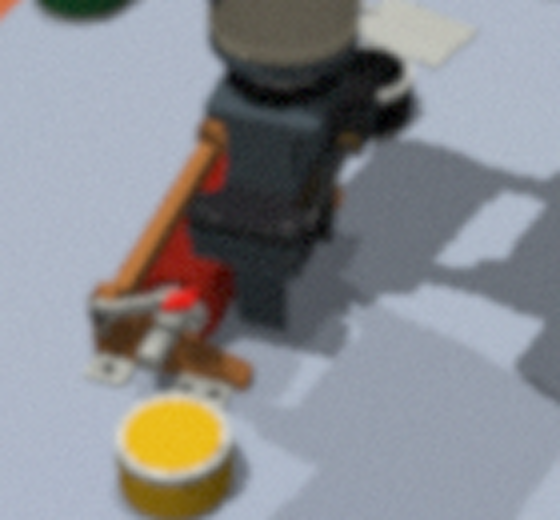

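The side view shows the left journal at about (155,340) apparently in the notch, with the fingers behind the rubber. I'll back off and check it unobstructed.

Run:
```python
from h import *
env.line_to(W(-.11,.002,.022),v=.08); env.line_to(W(-.11,.002,.18),v=.2); env.grip(0.0)
env.move_pose(W(-.22,.2,.2),RPY)
roller_now(3)
print(env.get_time_s())
a=cv2.imread("pics/side3.png")[140:250,200:300];b=cv2.imread("pics/top3.png")[130:230,245:345]
cv2.imwrite("pics/s3.png",np.hstack([cv2.resize(i,(390,400),interpolation=cv2.INTER_CUBIC) for i in(a,b)]))
```

```text
top roller cradle-x 0.0009 skew 0.002 z 0.0331 y [-0.071  0.069] 922
side roller cradle-x 0.0024 skew 0.002 z 0.0317 y [-0.087  0.077] 816
14.6083
```

View pics/s3.png

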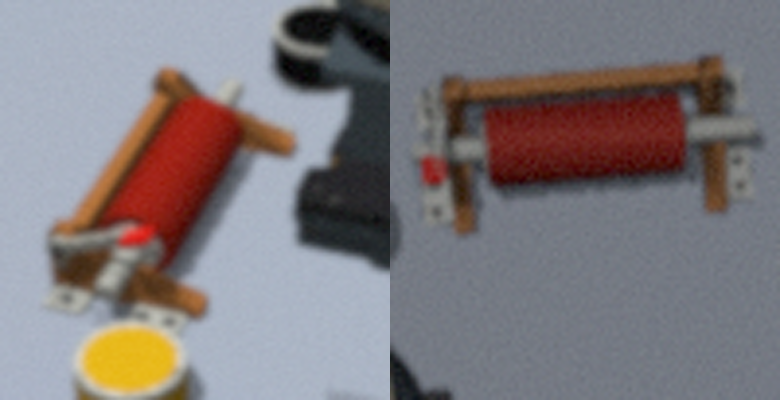

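Both views show the roller square in the cradle (left journal at about (120,265) in the left half, (465,150) in the right half). Next I'll press the keeper.

Run:
```python
from h import *
env.move_pose(W(-.022,.117,.16),RPY); f0=env.get_wrist_force()
env.line_to(W(-.022,.117,.108),v=.1)
for z in np.arange(.104,.0595,-.002):
    x=-.022-.008*(.104-z)/.04
    env.line_to(W(x,.117,z),v=.04); f=env.get_wrist_force()-f0
    print(round(z,4),f.round(1),env.get_tcp_pos()[2].round(4))
    if f[2]>9 and z<.075: break
env.dwell(.2); print(env.get_wrist_force()-f0)
env.line_to(W(x,.117,.16),v=.1); env.move_pose(W(-.22,.2,.2),RPY)
roller_now(4); print(env.get_time_s())
d=np.array
for c in("top","side"):
    im,dd=env.read_camera(c);P=cloud(c,dd);im=im.astype(int)
    u=np.dstack([tocr(P,CR),P[...,2]]);m=(abs(u[...,0]+.025)<.03)&(abs(u[...,1]-.116)<.02)&(u[...,2]>.045)&(u[...,2]<.11)&(im[...,0]>im[...,1]*1.8)
    print(c,"pad",u[m].mean(0).round(4),m.sum())
a=cv2.imread("pics/side4.png")[140:250,200:300];b=cv2.imread("pics/top4.png")[130:230,245:345]
cv2.imwrite("pics/s4.png",np.hstack([cv2.resize(i,(390,400),interpolation=cv2.INTER_CUBIC) for i in(a,b)]))
```

```text
0.104 [0.9 0.3 0.4] 0.1042
0.102 [ 0.1 -0.   0.4] 0.102
0.1 [ 0.7 -0.2  0.1] 0.0999
0.098 [ 1.9 -0.3 -0.7] 0.0979
0.096 [ 1.2 -2.1  0.5] 0.0958
0.094 [ 0.8 -0.7  0.7] 0.0939
0.092 [ 1.1 -0.3 -0.6] 0.0919
0.09 [ 0.6 -1.3 -0.1] 0.0899
0.088 [ 1.3 -0.4 -0.4] 0.0879
0.086 [ 1.   0.7 -0.4] 0.0859
0.084 [ 0.3  0.2 -0.5] 0.0839
0.082 [ 0.7 -0.4  0.2] 0.0819
0.08 [ 1.  -0.6 -0.5] 0.0799
0.078 [ 1.1 -1.2  0.1] 0.0779
0.076 [ 0.1 -0.3  0.1] 0.0759
0.074 [ 0.9 -0.3 -0.8] 0.0739
0.072 [ 1.6 -0.3  0.3] 0.0718
0.07 [ 0.5  0.6 -0.5] 0.0699
0.068 [ 1.5 -0.6 -0. ] 0.0679
0.066 [-0.2  0.1 -0.1] 0.0659
0.064 [1.6 0.7 3.7] 0.0642
0.062 [-4.9 -0.2 28.7] 0.0637
[-6.0040866  -0.89718199 29.52636418]
top roller cradle-x 0.0012 skew 0.002 z 0.0335 y [-0.071  0.07 ] 921
side roller cradle-x 0.0023 skew -0.007 z 0.0318 y [-0.089  0.078] 823
23.9333
top pad [-0.0266  0.1131  0.0555] 34
side pad [-0.0269  0.1184  0.0532] 53
```

View pics/s4.png

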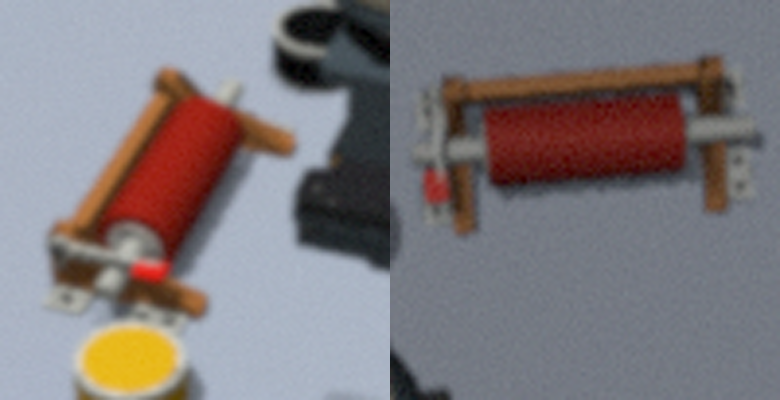

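The keeper is level over the left journal: its pad is at about (150,270) in the left half and measures roughly 55 mm high. The roller is still seated and the arm is clear.

```bash
python3 -c "
from cell import env
print(env.sign_off())"
```

```text
the job is handed in; nothing more can be done
None
```

I handed the job in at about 24 s of the 45 s. The last pictures showed the roller seated in both V notches (within about 2 mm), the keeper level over the left journal, and the arm clear; the judge's verdict wasn't reported back.

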